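# Pin the swivel parts tray to its bench bracket

### The job

Hang the watchmaker's swivel parts tray back on its bench bracket: slide the tray's knuckle in between the bracket's two lugs until it beds in the saddle behind them and the holes line up, then thread the knurled pivot pin from the tool block down through upper lug, knuckle and lower lug until its collar sits fully home on the upper lug. The bracket's head is clamped anywhere along its slots, so find its place by feel: press lightly, never force the knuckle or the pin (stay below about 30 N). Leave the tray flat on the bench, let go, and do not disturb the other tools.

Things in the scene. Friction and masses are not known exactly. Their poses are not given: they have to be found in the camera images.
- bracket: fixed bench bracket: dark steel foot plate (6 mm thick) with a grey head of two flat lugs, one over the other, bored vertically (12 mm). Origin on the bench, z up; mouth towards its -x, knuckle goes in along +x. Heights: lower lug 6-20 mm, gap 20-41, upper lug 41-51. The HEAD IS NOT MEASURED: firmly clamped in y-slots, its bore at x = 0 and an unknown y from -15 to +15 mm.
- bracket_gap (a point): point at mid height of the gap (30 mm), x = y = 0 of the bracket. Lugs: 64 mm wide in y about the bore, x -16 to +27 mm. Behind, in the gap, an upright shallow V saddle: two flat faces, 120 degrees between, meeting at x = +16 mm on the head's middle. A 28 mm round knuckle touching both is in line with the bores; d off-centre it meets one face 0.58 d short of x = 0 and mostly sticks there.
- tray: loose wooden parts tray with an aluminium hinge arm, 0.21 to 0.42 kg, slides on felt pads (1 to 3 N). Origin on the bench under the centre of its knuckle's bore, z up; the tray box lies to its -x (x -60 to -160 mm, y -65 to +65, 40 mm high, 8 mm walls).
- knuckle (a point): top centre of the tray's knuckle, an upright ring 28 mm outside with a 12 mm bore, 22 to 38 mm above the bench; axes as the tray's. The straight neck, 14 mm wide (y), same heights, runs from tray x = -12 to -60 mm: grip it at about x = -40 mm.
- pin: loose steel pivot pin, 82 mm, 75 g, upright in one of the tool block's holes. Origin at its lower tip, z up. Shank 10 mm, lowest 4 mm tapering to 8 mm at the tip; collar 20 mm across, 43 to 47 mm above the tip; knurled grip 16 mm across, 47 to 82 mm (grip at about 68). Home: collar on the upper lug, tip 8 mm above the bench.
- block: fixed dark wooden tool block 136 x 44 mm (x, y), 40 mm high; origin under its centre. Three holes 11.5 mm wide, 28 mm deep, at x = -44, 0, +44 mm hold the pin and two punches in unknown order.
- punch_a: loose plain steel staking punch, 10 mm across, 80 mm long with a thin end up, standing in the tool block; leave it alone. Origin at its lower end
- punch_b: loose plain brass punch, 10 mm across, 68 mm long, standing in the tool block; leave it alone. Origin at its lower end
- screwdriver: loose screwdriver lying on the bench, 150 mm; leave it alone
- loupe: loose black eye loupe, 34 mm across, 30 mm high; leave it alone
- pot: loose aluminium pot with a glass lid, 38 mm across, 16 mm high; leave it alone
- holder: loose movement holder, 60 x 45 mm, about 25 mm high; leave it alone
- bottle: loose small amber bottle, 32 mm across, 55 mm high; leave it alone

How it is judged:
By the outcome, as a careful person would: the job done as asked, in the order asked, and still so for the second after the job is handed in, with the robot touching nothing.
It also fails if it takes over 61 s, if anything falls off the work surface, if the arm or the gripper's body presses on something with over 40 N, if the wrist force passes 120 N, or if a joint passes its speed limit or range.

### The arm

A 6-joint arm with a two-finger parallel gripper is mounted at the origin on the work surface. World frame = base frame: x ahead of the robot, y to its left, z up, the work surface at z = 0. Lengths are in mm, angles in rad, forces in N, time in s.
With the tool pointing down it reaches from about 425 to 950 mm from the base axis. Payload 3.5 kg.
Tool frame: the origin (TCP) lies at the very end of the fingers, on their centre line; the grasp point (between the pads) lies 19 mm behind it; z points along the fingers, y is the direction in which the jaws open and shut (so a half turn about z gives the same grasp; the last joint's range is limited). The gripper opens to 85 mm and grips with 20 to 120 N. Pads are 22 mm wide; open, the fingers measure 114 mm over their backs; the gripper's body (76 mm by 85 mm) begins 54 mm behind the grasp point. The pads swing forward as they close: fully open they stand 13 mm farther back than shut.
Start: joints at [1.032, 0.286, 1.577, -0, 1.279, -0.15], TCP at [255.841, 624.621, 231.325] pointing down, gripper open.
Joint ranges: [-2.77, 2.77], [-0.9, 2.22], [0.21, 2.48], [-1.53, 4.67], [0.24, 2.81], [-2.84, 2.84]. Speed limits (rad/s): [2.79, 2.79, 3.14, 3.14, 3.14, 3.14].

### API

Orientations are given as a unit quaternion [w, x, y, z].
In Python, from rig import observe, read_camera, camera_params, job_done gives the robot as it stands.
- The arm moves only by the tool jog_arm, never from a script. Its argument "targets" is one flat list of numbers, 7 for each row, row after row: the shift along the tool's x, y, z in m, then the turn, a rotation vector about the tool's x, y, z in rad, then the finger opening in m, from 0 to 0.0854. In form: [tx, ty, tz, wx, wy, wz, claw, tx, ty, tz, wx, wy, wz, claw, ...]. A call has 1 to 20 rows; each row is the pose to reach, as a shift and turn from the pose commanded when the call began, along the tool's axes at that moment; what a row does not reach only later rows make up. A row lasts 1/12 s, in which the tool goes at most 41.7 mm and 7.16 degrees, less where a joint would pass 70% of its speed; a pose out of reach is approached as far as the arm can. A call with a gripper value outside its range is refused whole. The fingers move at their own pace and stop on an object; "force" is the grip in N (left out, the last holds). Time passes only in rows, so rows that repeat a pose let the fingers close. It gives the time, the measured TCP pose, the force and the opening at its end, in the units of the state.
- observe(): the state, without advancing time (a new reading comes with each control period).
- read_camera(name): name is "scene" or "top"; returns (picture, depth): 384x512x3 uint8, blue, green, red; 384x512 float32, mm along the optical axis (not along the pixel's ray), 0 where there is no reading.
- camera_params(name): a dict with "K" (3x3 intrinsics, pixels), "origin" and "attitude" of the camera in the world. Camera axes: x right, y up, looking along -z (the intrinsics and any distortion apply to the point x, -y, -z); pixel columns grow to the right and rows downward; lengths in mm; the calibration is good to about 2 mm. A picture is of the moment at which its call begins. camera_params takes no time and is no camera call.
- job_done(): hands the job in, once; it reports no verdict.
The state is a dict: "time_s": time; "joint_pos": joint angles; "dq": joint speeds; "effort": joint torques, N m; "eef_pos": TCP position; "eef_rot": TCP orientation; "contact_force": force on the tool from outside, world axes, zero at the start; "ft_torque": the same for the moment, N m; "grip_width": finger opening in mm.
Only numpy, scipy, OpenCV 4.12 (cv2) and the standard library are available. Lean on these libraries where they do the work, as an engineer would, in place of code of your own. Each camera call takes 0.05 s, during which the arm holds its last target. There are 200 camera calls.

## Working session

There is one attempt and no reset: what is moved stays moved. The work goes in short steps, Python scripts to look and compute and a tool call to move; the robot and the scene stay as the last step left them, time stands still between calls to the robot, and variables do not carry over. Pictures are saved under pics/ and viewed, about 8 in all and at most 12, crops included, and the job is handed in when it is done.

Besides the shell and the picture viewer there is one more tool, called after "Call:" as name(argument=value, ...), one argument or row to a line, values as JSON. jog_arm: Moves the arm, as the interface text tells. Its arguments: {"type":"object","properties":{"targets":{"type":"array","items":{"type":"number"}},"force":{"type":"number"}},"required":["targets"]}

```bash
mkdir -p pics
cat > h.py <<'E'
import numpy as np, cv2
from rig import *
def snap(n,f):
    im,d=read_camera(n); np.savez(f'pics/{f}.npz',im=im,d=d); cv2.imwrite(f'pics/{f}.png',im); return im,d
E
python3 - <<'E'
from h import *
o=observe();print(o)
for n in('scene','top'):
    snap(n,n+'0');print(n,camera_params(n))
E
```

```text
{'time_s': 0.0, 'joint_pos': array([ 1.03197075e+00,  2.87190822e-01,  1.57817804e+00,  1.55237080e-05,
        1.27858263e+00, -1.50042113e-01]), 'dq': array([ 6.19311365e-04,  7.53500264e-04, -9.45590022e-05, -4.75037802e-04,
       -1.59372793e-03,  3.60735231e-04]), 'effort': array([ 3.07932896e-04, -4.05995286e+01, -2.92619312e+01, -1.85819331e-04,
        5.89569536e-03,  6.81785167e-06]), 'eef_pos': array([255.52417223, 624.06054959, 229.92983209]), 'eef_rot': array([-4.05241897e-04,  1.93171827e-01,  9.81164234e-01, -1.10764176e-03]), 'contact_force': array([-0.67286255, -0.2275757 , -0.37711962]), 'ft_torque': array([0.003072  , 0.01765245, 0.0238232 ]), 'grip_width': 85.36476157843299}
scene {'K': array([[395.05846884,   0.        , 256.78383671],
       [  0.        , 395.05846884, 193.49850332],
       [  0.        ,   0.        ,   1.        ]]), 'origin': array([1339.42355965,   70.41349315,  586.85917626]), 'attitude': array([0.60518278, 0.31609805, 0.34245035, 0.64541737])}
top {'K': array([[447.87444211,   0.        , 257.01694417],
       [  0.        , 447.87444211, 196.16279244],
       [  0.        ,   0.        ,   1.        ]]), 'origin': array([ 3.95020091e+02, -8.74360011e-01,  1.33628713e+03]), 'attitude': array([-0.69762518, -0.04309668,  0.04597267,  0.71368641])}
```

View pics/top0.png

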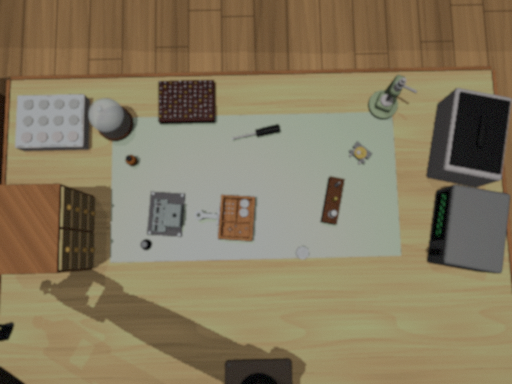

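View pics/scene0.png

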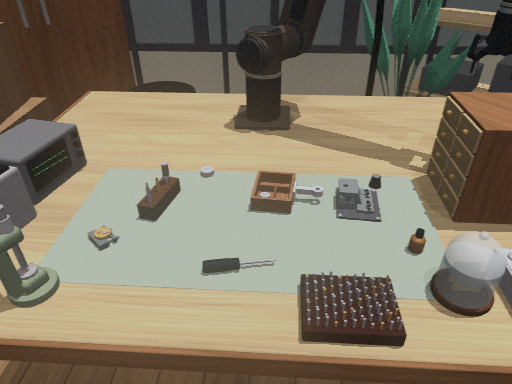

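Top view: bracket about (167,213), tray box about (237,217) with its knuckle at about (200,215), and block about (333,200). In the scene view the pin appears to be in the block's far hole (165,170). Next I'll enlarge crops.

Run:
```python
import cv2,numpy as np
t=cv2.imread('pics/top0.png');s=cv2.imread('pics/scene0.png')
r=lambda im,x0,x1,y0,y1,k:cv2.resize(im[y0:y1,x0:x1],None,fx=k,fy=k,interpolation=cv2.INTER_CUBIC)
a=r(t,140,265,180,252,6); 
b=np.hstack([r(s,245,385,165,225,4),r(s,135,190,155,215,4)])
print(a.shape,b.shape)
cv2.imwrite('pics/c1.png',a);
c=np.zeros((600,800,3),np.uint8);c[:b.shape[0],:b.shape[1]]=b[:,:800]
d=r(t,310,355,170,232,5);c[250:250+d.shape[0],:d.shape[1]]=d
cv2.imwrite('pics/c2.png',c)
```

```text
(432, 750, 3) (240, 780, 3)
```

View pics/c1.png

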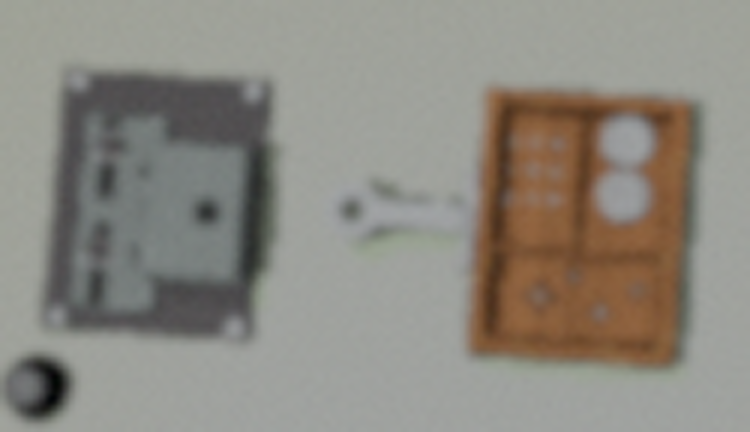

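View pics/c2.png

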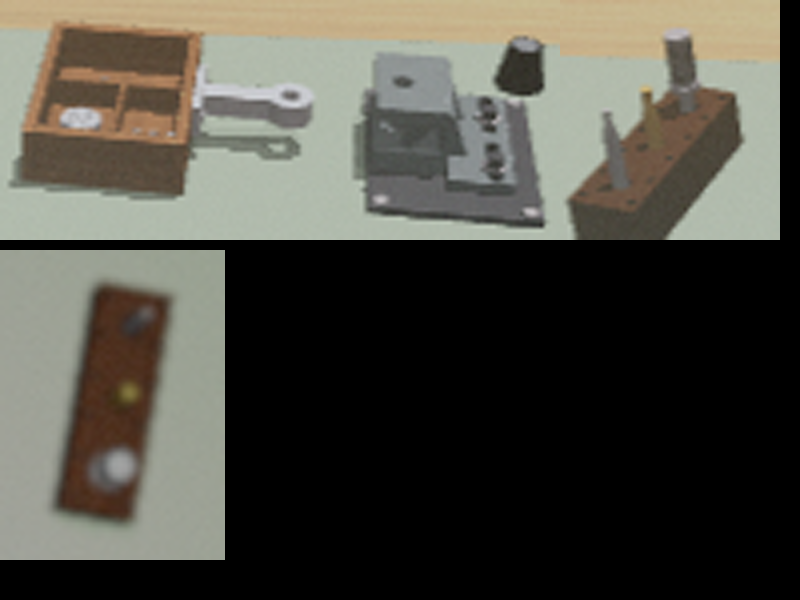

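The crops show the knuckle bore at about (350,209) in the 6x top crop and the upper-lug bore at about (204,211). The pin's knurled top is in the block hole nearest the robot, with brass in the middle and steel farthest. Now I'll cast rays.

```bash
cat >> h.py <<'E'
from scipy.spatial.transform import Rotation as R
def ray(n,u,v,z):
    c=camera_params(n);K=c['K'];q=c['attitude']
    r=R.from_quat([q[1],q[2],q[3],q[0]])
    d=r.apply([(u-K[0,2])/K[0,0],-(v-K[1,2])/K[1,1],-1]);o=c['origin']
    return (o+d*(z-o[2])/d[2])[:2]
def proj(n,p):
    c=camera_params(n);K=c['K'];q=c['attitude']
    l=R.from_quat([q[1],q[2],q[3],q[0]]).inv().apply(np.asarray(p,float)-c['origin'])
    return np.array([K[0,2]+K[0,0]*l[0]/-l[2],K[1,2]-K[1,1]*l[1]/-l[2]])
E
python3 - <<'E'
from h import *
np.set_printoptions(precision=1,suppress=True)
A=lambda u,v,z:ray('top',140+(u-2.5)/6,180+(v-2.5)/6,z)
S=lambda u,v,z,x0=245,y0=165:ray('scene',x0+(u-1.5)/4,y0+(v-1.5)/4,z)
print('bore',A(204,211,51),S(402,82,51)); print('knuck',A(350,209,38),S(291,95,38))
print('pin top',ray('top',310+(120-2)/5,170+(214-2)/5,94),S(678-560,35,94,135,155))
sc=[A(*p,6) for p in((78,82),(254,92),(235,327),(57,317))];print('screws',sc,np.mean(sc,0))
bx=[A(*p,40) for p in((490,90),(692,102),(677,364),(470,352))];print('box',bx,np.mean(bx,0))
lug=[A(*p,51) for p in((247,145),(241,280))];print('lug front',lug)
f=lambda a,b:np.degrees(np.arctan2(*(b-a)[::-1]))
print('bracket +x yaw',f(sc[1],sc[0]),f(sc[2],sc[3]),'y',f(sc[3],sc[0])-90,f(sc[2],sc[1])-90)
print('tray yaw +x',f(bx[1],bx[0]),f(bx[2],bx[3]),f(bx[3],bx[0])-90,f(bx[2],bx[1])-90)
bl=[ray('top',310+(p[0]-2)/5,170+(p[1]-252)/5,40) for p in((97,284),(172,295),(132,521),(57,508))];print('block',bl,np.mean(bl,0))
print(f(bl[3],bl[0]),f(bl[2],bl[1]))
# depth sanity
for nm,f0 in(('scene','scene0'),):
    d=np.load('pics/scene0.npz')['d'];print(d[180:190,345:350][0])
E
```

```text
bore [509.4 233.2] [511.  229.3]
knuck [509.9 164.9] [509.9 162.4]
pin top [ 502.  -219.9] [ 503.9 -220.6]
screws [array([579.4, 304.2]), array([572.4, 216.5]), array([455.6, 226. ]), array([462.5, 313.8])] [517.5 265.1]
box [array([566.2,  96.2]), array([558.1,  -1.9]), array([431.5,   8.1]), array([439.5, 107.4])] [498.8  52.5]
lug front [array([540.7, 212.5]), array([475.9, 215.5])]
bracket +x yaw 85.42935166387652 85.48837594744114 y -94.70260767778052 -94.6939371340336
tray yaw +x 85.27897913884917 85.3876775340201 -95.06896475445026 -94.53092079320044
block [array([ 612.9, -220.6]), array([ 605.4, -264.3]), array([ 473.4, -234.9]), array([ 481.9, -191.7])] [ 543.4 -227.9]
-12.427286753186177 -12.580619885019216
[990.1 992.1 990.7 993.1 994.1]
```

```bash
cat >> h.py <<'E'
def shift(x,y,z,yaw=None):
    "tool-frame shift (mm) to world TCP target, and wz bringing tool x to yaw (deg)"
    o=observe();q=o['eef_rot'];r=R.from_quat([q[1],q[2],q[3],q[0]])
    s=r.inv().apply(np.array([x,y,z])-o['eef_pos']);t=r.apply([1,0,0])
    cy=np.degrees(np.arctan2(t[1],t[0]))
    w=0 if yaw is None else -np.radians((yaw-cy+180)%360-180)
    print(np.round(s,1),'wz',round(w,3),'yaw',round(cy,2));return s,w
E
python3 - <<'E'
from h import *
shift(300,370,230,85.3);shift(506.3,123.4,110,85.3);shift(506.3,123.4,11,85.3)
d=np.load('pics/top0.npz')['d'];print(1336-d[200:270:10,5:100:10])
E
```

```text
[-137.5 -218.3    0.5] wz 1.264 yaw 157.72
[-421.9 -368.   120.7] wz 1.264 yaw 157.72
[-421.9 -367.8  219.7] wz 1.264 yaw 157.72
[[235.34766   238.81177   235.854     233.66321   231.63318   231.93945
  214.10535   155.81152    86.541626    8.791626 ]
 [238.83325   235.71497   239.4115    234.28113   236.57385   238.54492
  213.95654   157.31628    94.92151    -9.169067 ]
 [242.06628   239.37488   238.54175   239.79712   238.86084   235.37854
  216.51111   153.7201     86.26135     1.5681152]
 [241.93384   239.2511    247.08276   245.56946   247.55542   238.78821
  220.75891   145.55872    70.798584    4.22229  ]
 [249.62793   245.64453   241.51526   245.7185    243.31042   245.50793
  221.77039   159.99231    89.67383     7.5079346]
 [246.37573   248.0924    249.9458    249.72046   249.11707   244.95886
  217.37012   164.2157    104.56384    41.671387 ]
 [253.27332   253.01746   251.6576    249.14136   252.95984   254.44983
  222.10327   165.14795    93.87244    11.584961 ]]
```

Call:
jog_arm(
  targets=[-0.06, -0.113, 0, 0, 0, 0.5, 0.085, -0.119, -0.226, 0, 0, 0, 0.9, 0.085, -0.119, -0.226, 0, 0, 0, 1.264, 0.085, -0.119, -0.226, 0, 0, 0, 1.264, 0.085, -0.119, -0.226, 0, 0, 0, 1.264, 0.085, -0.119, -0.226, 0, 0, 0, 1.264, 0.085, -0.119, -0.226, 0, 0, 0, 1.264, 0.085, -0.422, -0.368, 0.12, 0, 0, 1.264, 0.06, -0.422, -0.368, 0.12, 0, 0, 1.264, 0.06, -0.422, -0.368, 0.12, 0, 0, 1.264, 0.06, -0.422, -0.368, 0.12, 0, 0, 1.264, 0.06, -0.422, -0.368, 0.12, 0, 0, 1.264, 0.06, -0.422, -0.368, 0.12, 0, 0, 1.264, 0.06, -0.422, -0.368, 0.12, 0, 0, 1.264, 0.06, -0.422, -0.368, 0.12, 0, 0, 1.264, 0.06, -0.422, -0.368, 0.12, 0, 0, 1.264, 0.06, -0.422, -0.368, 0.12, 0, 0, 1.264, 0.06, -0.422, -0.368, 0.12, 0, 0, 1.264, 0.06, -0.422, -0.368, 0.12, 0, 0, 1.264, 0.06],
  force=20,
)

```text
time_s: 1.68
eef_pos: [506.2, 124.5, 111.1]
eef_rot: [-0.0, 0.736, 0.678, -0.0]
contact_force: [-0.4, 0.7, 0.6]
grip_width: 59.8
```

Run:
```python
from h import *
im,d=snap('scene','scene1')
print(observe()['eef_pos'],observe()['contact_force'])
shift(506.3,123.4,11,85.3)
c=cv2.resize(im[120:230,240:400],None,fx=5,fy=5,interpolation=cv2.INTER_CUBIC);cv2.imwrite('pics/c3.png',c)
```

```text
[506.1924826  124.89162058 111.46171177] [ 0.3991033  -1.13904544  0.18466993]
[ -1.5   0.3 100.5] wz 0.001 yaw 85.36
```

View pics/c3.png

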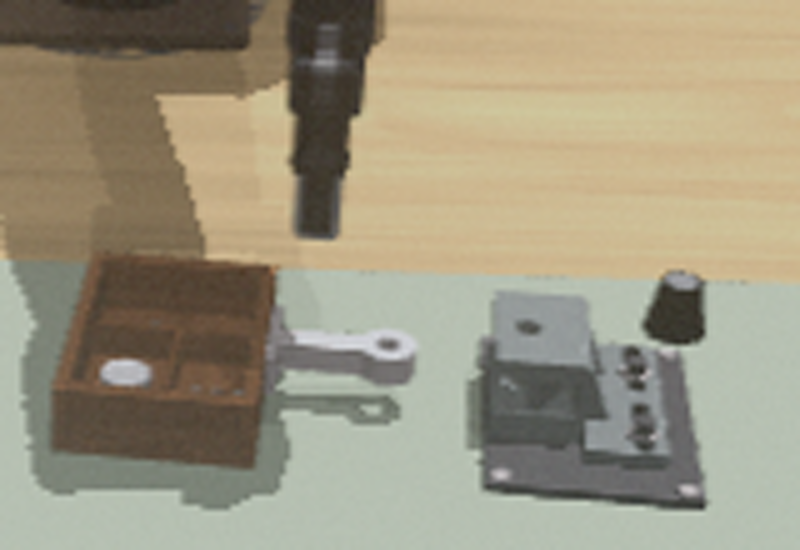

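The gripper is above the neck, clear and aligned, with the knuckle at (390,345) and the mouth facing it. Now descending to grip.

Call:
jog_arm(
  targets=[-0.001, 0, 0.04, 0, 0, 0, 0.05, -0.001, 0, 0.08, 0, 0, 0, 0.05, -0.001, 0, 0.1, 0, 0, 0, 0.05, -0.001, 0, 0.1, 0, 0, 0, 0.05, -0.001, 0, 0.1, 0, 0, 0, 0.05, -0.001, 0, 0.1, 0, 0, 0, 0.008, -0.001, 0, 0.1, 0, 0, 0, 0.008, -0.001, 0, 0.1, 0, 0, 0, 0.008, -0.001, 0, 0.1, 0, 0, 0, 0.008, -0.001, 0, 0.1, 0, 0, 0, 0.008, -0.001, 0, 0.1, 0, 0, 0, 0.008, -0.001, 0, 0.1, 0, 0, 0, 0.008, -0.001, 0, 0.1, 0, 0, 0, 0.008],
  force=40,
)

```text
time_s: 2.82
eef_pos: [508.4, 123.5, 13.7]
eef_rot: [0.001, 0.736, 0.677, 0.002]
contact_force: [-1.8, 2.2, 6.9]
grip_width: 13.2
```

Run:
```python
from h import *
o=observe();print(o['eef_pos'],o['contact_force'],o['grip_width'],o['time_s']);shift(506.3,123.4,11,85.3)
im,d=snap('scene','scene2');t,_=snap('top','top2')
a=cv2.resize(im[165:225,260:380],None,fx=6,fy=6,interpolation=cv2.INTER_CUBIC)
b=cv2.resize(t[185:245,140:260],None,fx=4,fy=4,interpolation=cv2.INTER_CUBIC)
c=np.zeros((600,720,3),np.uint8);c[:360]=a;c[360:600,:480]=b;cv2.imwrite('pics/c4.png',c)
```

```text
[508.40873039 123.50835013  13.71637492] [-1.78205628  2.23746259  6.91469585] 13.241091842157472 2.8167
[-0.3 -2.1  2.7] wz -0.001 yaw 85.25
```

View pics/c4.png

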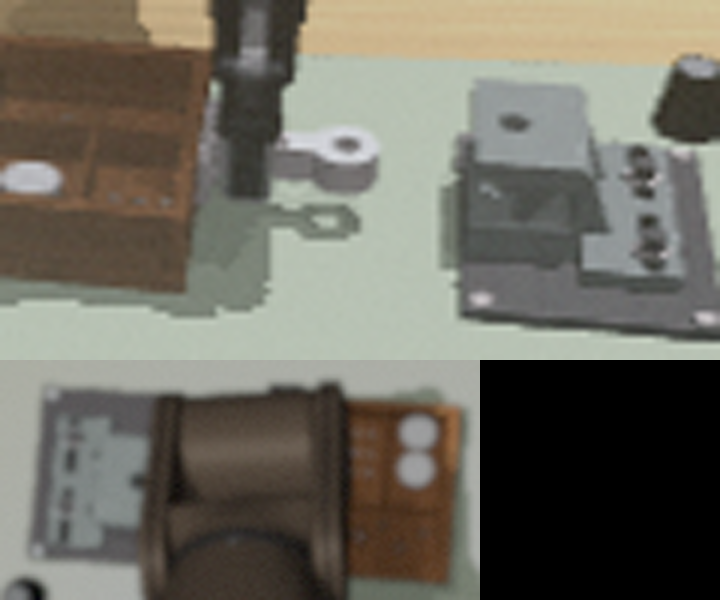

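The grip is good (13.2 mm). The tray's weight still rests on the bench, and the tool carries about 7 N of downward load from the closing swing, which I'll ease off. The knuckle is at (347,146) in the crop and the lug bore at (514,122). Moving in now.

Call:
jog_arm(
  targets=[0.01, -0.002, -0.0015, 0, 0, 0, 0.008, 0.02, -0.004, -0.002, 0, 0, 0, 0.008, 0.03, -0.006, -0.002, 0, 0, 0, 0.008, 0.035, -0.006, -0.002, 0, 0, 0, 0.008, 0.042, -0.006, -0.002, 0, 0, 0, 0.008, 0.048, -0.006, -0.002, 0, 0, 0, 0.008, 0.054, -0.006, -0.002, 0, 0, 0, 0.008, 0.054, -0.006, -0.002, 0, 0, 0, 0.008, 0.054, -0.006, -0.002, 0, 0, 0, 0.008],
)

```text
time_s: 3.67
eef_pos: [505.7, 178.7, 13.8]
eef_rot: [-0.0, 0.736, 0.677, 0.001]
contact_force: [0.1, 3.5, 4.1]
grip_width: 13.1
```

```bash
cat >> h.py <<'E'
def st():
    "TCP in bracket axes (along e, lateral +y), force in same"
    o=observe();a=np.radians(85.35);e=np.array([np.cos(a),np.sin(a)]);n=np.array([-e[1],e[0]])
    p=o['eef_pos'];f=o['contact_force']
    print('t %.2f along %.2f lat %.2f z %.2f | F along %.1f lat %.1f z %.1f T %s w %.1f'%(o['time_s'],e@p[:2],n@p[:2],p[2],e@f[:2],n@f[:2],f[2],np.round(o['ft_torque'],2),o['grip_width']))
E
python3 -c "
from h import *
st();shift(500,100,11,85.35);im,_=snap('scene','s3')
cv2.imwrite('pics/c5.png',cv2.resize(im[165:225,280:380],None,fx=7,fy=7,interpolation=cv2.INTER_CUBIC))"
```

```text
t 3.67 along 219.09 lat -489.57 z 13.80 | F along 3.5 lat 0.2 z 4.1 T [0.48 0.05 0.06] w 13.1
[-78.9   0.8   2.6] wz -0.001 yaw 85.28
```

View pics/c5.png

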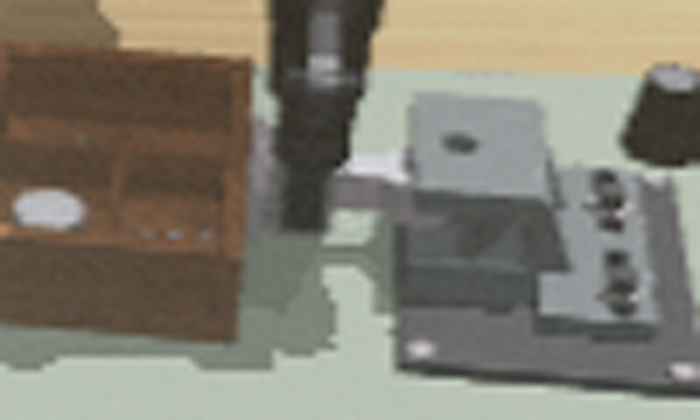

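The knuckle has entered the gap cleanly. I'll advance in small steps to the first contact.

Call:
jog_arm(
  targets=[0.003, 0, 0, 0, 0, 0, 0.008, 0.006, 0, 0, 0, 0, 0, 0.008, 0.008, 0, 0, 0, 0, 0, 0.008, 0.009, 0, 0, 0, 0, 0, 0.008, 0.009, 0, 0, 0, 0, 0, 0.008],
)

```text
time_s: 4.13
eef_pos: [506.2, 185.7, 13.6]
eef_rot: [0.001, 0.735, 0.678, -0.001]
contact_force: [-1.1, -3.2, 6.0]
grip_width: 13.3
```

```bash
python3 -c "
from h import *
st()"
```

```text
t 4.13 along 226.11 lat -489.53 z 13.56 | F along -3.3 lat 0.8 z 6.0 T [-0.78 -0.   -0.03] w 13.3
```

Call:
jog_arm(
  targets=[0.0007, 0, 0, 0, 0, 0, 0.008, 0.0014, 0, 0, 0, 0, 0, 0.008, 0.002, 0, 0, 0, 0, 0, 0.008, 0.002, 0, 0, 0, 0, 0, 0.008],
)

```text
time_s: 4.47
eef_pos: [506.4, 187.4, 13.5]
eef_rot: [0.001, 0.735, 0.678, -0.001]
contact_force: [-0.0, -3.8, 4.8]
grip_width: 13.2
```

```bash
python3 -c "
from h import *
st()"
```

```text
t 4.47 along 227.88 lat -489.54 z 13.54 | F along -3.8 lat -0.3 z 4.8 T [-0.88  0.02  0.01] w 13.2
```

Call:
jog_arm(
  targets=[0.0007, 0, -0.0005, 0, 0, 0, 0.008, 0.0014, 0, -0.001, 0, 0, 0, 0.008, 0.002, 0, -0.001, 0, 0, 0, 0.008, 0.002, 0, -0.001, 0, 0, 0, 0.008],
)

```text
time_s: 4.8
eef_pos: [505.8, 190.5, 13.8]
eef_rot: [-0.0, 0.736, 0.677, -0.0]
contact_force: [0.5, -1.1, 0.0]
grip_width: 13.3
```

Call:
jog_arm(
  targets=[0.0005, 0, 0, 0, 0, 0, 0.008, 0.001, 0, 0, 0, 0, 0, 0.008, 0.0015, 0, 0, 0, 0, 0, 0.008, 0.0015, 0, 0, 0, 0, 0, 0.008],
)

```text
time_s: 5.13
eef_pos: [505.8, 191.0, 13.8]
eef_rot: [0.0, 0.735, 0.678, -0.001]
contact_force: [-0.2, -5.6, 0.3]
grip_width: 13.0
```

```bash
python3 -c "
from h import *
st()"
```

```text
t 5.13 along 231.41 lat -488.66 z 13.82 | F along -5.6 lat -0.3 z 0.3 T [-0.79 -0.04 -0.02] w 13.0
```

Call:
jog_arm(
  targets=[0.0005, 0, 0, 0, 0, 0, 0.008, 0.001, 0, 0, 0, 0, 0, 0.008, 0.001, 0, 0, 0, 0, 0, 0.008],
)

```text
time_s: 5.38
eef_pos: [505.8, 191.1, 13.8]
eef_rot: [0.001, 0.735, 0.678, -0.002]
contact_force: [-1.0, -9.4, 1.5]
grip_width: 13.2
```

```bash
python3 -c "
from h import *
st()"
```

```text
t 5.38 along 231.47 lat -488.65 z 13.82 | F along -9.5 lat 0.2 z 1.5 T [-1.32 -0.05 -0.03] w 13.2
```

Call:
jog_arm(
  targets=[-0.004, 0, 0, 0, 0, 0, 0.008, -0.008, 0, 0, 0, 0, 0, 0.008, -0.008, -0.003, 0, 0, 0, 0, 0.008, -0.008, -0.006, 0, 0, 0, 0, 0.008, -0.008, -0.006, 0, 0, 0, 0, 0.008, -0.006, -0.006, 0, 0, 0, 0, 0.008, -0.005, -0.006, 0, 0, 0, 0, 0.008, -0.0042, -0.006, 0, 0, 0, 0, 0.008, -0.0034, -0.006, 0, 0, 0, 0, 0.008, -0.0034, -0.006, 0, 0, 0, 0, 0.008],
)

```text
time_s: 6.22
eef_pos: [499.8, 188.2, 14.1]
eef_rot: [0.001, 0.735, 0.678, -0.002]
contact_force: [-1.3, -8.5, 0.5]
grip_width: 13.3
```

```bash
python3 -c "
from h import *
st()"
```

```text
t 6.22 along 228.06 lat -482.87 z 14.10 | F along -8.6 lat 0.6 z 0.5 T [-1.19  0.17  0.12] w 13.3
```

Call:
jog_arm(
  targets=[-0.004, 0, 0, 0, 0, 0, 0.008, -0.007, 0, 0, 0, 0, 0, 0.008, -0.007, 0.004, 0, 0, 0, 0, 0.008, -0.007, 0.008, 0, 0, 0, 0, 0.008, -0.007, 0.012, 0, 0, 0, 0, 0.008, -0.007, 0.012, 0, 0, 0, 0, 0.008, -0.005, 0.012, 0, 0, 0, 0, 0.008, -0.003, 0.012, 0, 0, 0, 0, 0.008, -0.0015, 0.012, 0, 0, 0, 0, 0.008, 0, 0.012, 0, 0, 0, 0, 0.008, 0, 0.012, 0, 0, 0, 0, 0.008],
)

```text
time_s: 7.13
eef_pos: [511.9, 188.6, 14.2]
eef_rot: [0.0, 0.735, 0.678, -0.001]
contact_force: [-0.8, -3.1, -1.7]
grip_width: 13.1
```

```bash
python3 -c "
from h import *
st()"
```

```text
t 7.13 along 229.48 lat -494.93 z 14.23 | F along -3.2 lat 0.6 z -1.7 T [-0.45  0.05  0.02] w 13.1
```

Call:
jog_arm(
  targets=[0.0005, 0, 0.0003, 0, 0, 0, 0.008, 0.001, 0, 0.0005, 0, 0, 0, 0.008, 0.0015, 0, 0.0005, 0, 0, 0, 0.008, 0.0015, 0, 0.0005, 0, 0, 0, 0.008],
)

```text
time_s: 7.47
eef_pos: [511.9, 188.7, 14.1]
eef_rot: [0.001, 0.735, 0.678, -0.002]
contact_force: [-1.7, -9.0, 2.4]
grip_width: 13.2
```

```bash
python3 -c "
from h import *
st()"
```

```text
t 7.47 along 229.59 lat -494.92 z 14.14 | F along -9.1 lat 1.0 z 2.4 T [-1.22  0.3  -0.01] w 13.2
```

Three touches fit the 0.58 slope. The middle works out at lat −490.2, bedded at along ≈ 232.3. I'll go there.

Call:
jog_arm(
  targets=[-0.004, 0, 0, 0, 0, 0, 0.008, -0.006, 0, 0, 0, 0, 0, 0.008, -0.006, -0.003, 0, 0, 0, 0, 0.008, -0.006, -0.0048, 0, 0, 0, 0, 0.008, -0.006, -0.0048, 0, 0, 0, 0, 0.008, -0.004, -0.0048, 0, 0, 0, 0, 0.008, -0.002, -0.0048, 0, 0, 0, 0, 0.008, 0, -0.0048, 0, 0, 0, 0, 0.008, 0.0015, -0.0048, 0, 0, 0, 0, 0.008, 0.0025, -0.0048, 0, 0, 0, 0, 0.008, 0.003, -0.0048, 0, 0, 0, 0, 0.008, 0.003, -0.0048, 0, 0, 0, 0, 0.008],
)

```text
time_s: 8.47
eef_pos: [507.6, 191.7, 13.8]
eef_rot: [0.001, 0.735, 0.678, -0.002]
contact_force: [-0.7, -10.8, 2.3]
grip_width: 13.9
```

```bash
python3 -c "
from h import *
st()"
```

```text
t 8.47 along 232.20 lat -490.34 z 13.82 | F along -10.8 lat -0.2 z 2.3 T [-1.42  0.08 -0.09] w 13.9
```

The knuckle is bedded at along 232.2, matching the prediction. Now easing the press, opening and rising.

Call:
jog_arm(
  targets=[-0.001, 0, 0, 0, 0, 0, 0.008, -0.0018, 0, -0.0005, 0, 0, 0, 0.008, -0.0018, 0, -0.0005, 0, 0, 0, 0.008, -0.0018, 0, -0.0005, 0, 0, 0, 0.016, -0.0018, 0, -0.0005, 0, 0, 0, 0.02, -0.0018, 0, -0.0005, 0, 0, 0, 0.045, -0.0018, 0, -0.0005, 0, 0, 0, 0.045, -0.0018, 0, -0.0005, 0, 0, 0, 0.045, -0.0018, 0, -0.0005, 0, 0, 0, 0.045, -0.0018, 0, -0.02, 0, 0, 0, 0.045, -0.0018, 0, -0.05, 0, 0, 0, 0.045, -0.0018, 0, -0.09, 0, 0, 0, 0.045, -0.0018, 0, -0.13, 0, 0, 0, 0.045, -0.0018, 0, -0.13, 0, 0, 0, 0.045],
)

```text
time_s: 9.63
eef_pos: [513.1, 193.3, 153.4]
eef_rot: [0.004, 0.735, 0.678, 0.007]
contact_force: [1.4, 0.4, 1.5]
grip_width: 44.8
```

```bash
python3 -c "
from h import *
st();shift(502.3,-219.8,160,-12.5);print(observe()['joint_pos'])
im,_=snap('scene','s6')
cv2.imwrite('pics/c6.png',cv2.resize(im[160:220,270:380],None,fx=7,fy=7,interpolation=cv2.INTER_CUBIC))"
```

```text
t 9.63 along 234.26 lat -495.75 z 153.43 | F along 0.5 lat -1.4 z 1.5 T [ 0.02 -0.06 -0.02] w 44.8
[-412.6   23.1   -8. ] wz 1.707 yaw 85.32
[1.75132273e-01 7.80698495e-02 1.96594262e+00 1.94944753e-04
 1.08074781e+00 2.56743172e-01]
```

View pics/c6.png

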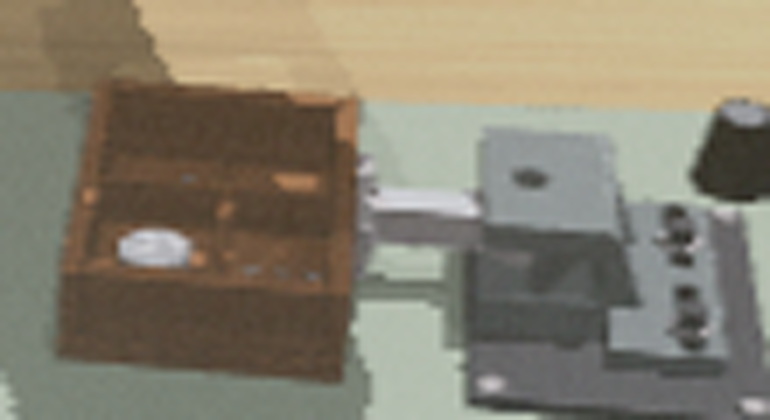

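Bedded and released; the tray lies flat with its neck in the mouth at (480,215). On to the pin.

Call:
jog_arm(
  targets=[-0.04, 0.002, -0.008, 0, 0, 0.12, 0.045, -0.08, 0.005, -0.008, 0, 0, 0.24, 0.045, -0.12, 0.007, -0.008, 0, 0, 0.36, 0.045, -0.16, 0.01, -0.008, 0, 0, 0.48, 0.045, -0.2, 0.012, -0.008, 0, 0, 0.6, 0.045, -0.24, 0.014, -0.008, 0, 0, 0.72, 0.045, -0.28, 0.016, -0.008, 0, 0, 0.84, 0.045, -0.32, 0.018, -0.008, 0, 0, 0.96, 0.045, -0.36, 0.02, -0.008, 0, 0, 1.08, 0.045, -0.4, 0.022, -0.008, 0, 0, 1.2, 0.045, -0.413, 0.023, -0.008, 0, 0, 1.32, 0.045, -0.413, 0.023, -0.008, 0, 0, 1.44, 0.045, -0.413, 0.023, -0.008, 0, 0, 1.56, 0.045, -0.413, 0.023, -0.008, 0, 0, 1.707, 0.045, -0.413, 0.023, -0.008, 0, 0, 1.707, 0.045, -0.413, 0.023, -0.008, 0, 0, 1.707, 0.045, -0.413, 0.023, -0.008, 0, 0, 1.707, 0.045, -0.413, 0.023, -0.008, 0, 0, 1.707, 0.045],
)

```text
time_s: 11.18
eef_pos: [496.6, -221.1, 151.5]
eef_rot: [-0.0, 0.994, -0.108, -0.0]
contact_force: [-0.0, 0.5, -0.5]
grip_width: 45.0
```

Run:
```python
from h import *
np.set_printoptions(precision=1,suppress=True)
o=observe();print(o['eef_pos'],o['joint_pos']);shift(502.3,-219.8,63,-12.5)
im,_=snap('scene','s7');t,_=snap('top','t7')
a=cv2.resize(im[95:215,120:200],None,fx=5,fy=5,interpolation=cv2.INTER_CUBIC)
b=cv2.resize(t[185:245,140:265],None,fx=3,fy=3,interpolation=cv2.INTER_CUBIC)
c=np.zeros((600,780,3),np.uint8);c[:600,:400]=a;c[:180,402:402+375]=b;cv2.imwrite('pics/c7.png',c)
# box position before/after by wood mask
t0=cv2.imread('pics/top0.png')
for k in(t0,t):
    h=cv2.cvtColor(k,cv2.COLOR_BGR2HSV)[185:245,205:265];m=((h[...,1]>110)).astype(np.uint8)
    cc=max(cv2.findContours(m,0,2)[0],key=cv2.contourArea);r=cv2.minAreaRect(cc);print(r,ray('top',205+r[0][0],185+r[0][1],40))
```

```text
[ 496.6 -221.1  151.5] [-0.6  0.1  2.   0.   1.1  1.2]
[ 5.3 -2.5 88.5] wz 0.002 yaw -12.38
((31.48021697998047, 32.51705551147461), (32.946773529052734, 42.993324279785156), 4.236394882202148) [498.2  52.9]
((12.999998092651367, 33.499996185302734), (25.999996185302734, 42.99999237060547), 0.0) [496.5 106.5]
```

View pics/c7.png

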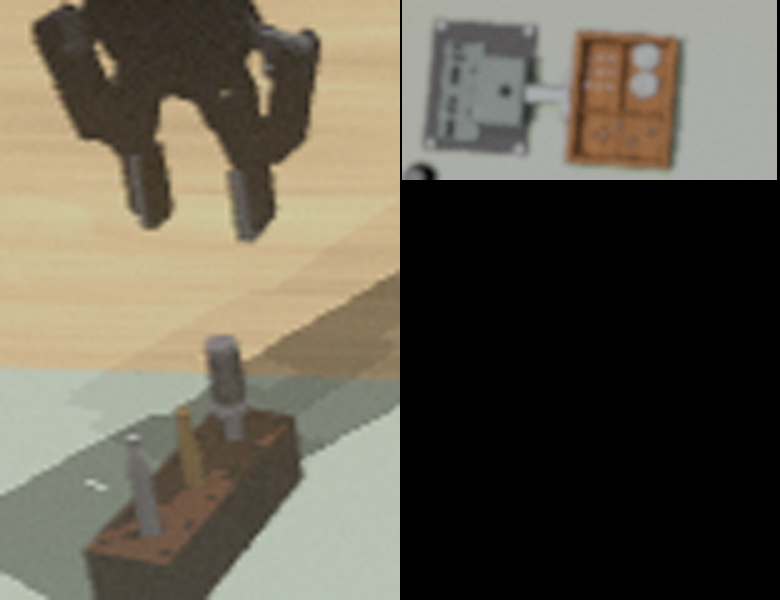

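The pin (225,375) stands in the near hole with the fingers straddling it. The top view shows the tray straight in the bracket. Descending onto the grip.

Call:
jog_arm(
  targets=[0.0053, -0.0025, 0.02, 0, 0, 0, 0.045, 0.0053, -0.0025, 0.05, 0, 0, 0, 0.045, 0.0053, -0.0025, 0.075, 0, 0, 0, 0.045, 0.0053, -0.0025, 0.087, 0, 0, 0, 0.045, 0.0053, -0.0025, 0.087, 0, 0, 0, 0.045, 0.0053, -0.0025, 0.087, 0, 0, 0, 0.045, 0.0053, -0.0025, 0.087, 0, 0, 0, 0.045],
)

```text
time_s: 11.87
eef_pos: [503.5, -220.8, 66.5]
eef_rot: [0.001, 0.994, -0.109, 0.001]
contact_force: [-0.3, 0.1, 1.1]
grip_width: 44.9
```

Run:
```python
from h import *
np.set_printoptions(precision=1,suppress=True)
o=observe();print(o['eef_pos'],o['contact_force']);shift(502.3,-219.8,63,-12.5)
```

```text
[ 503.5 -220.8   66.5] [-0.3  0.1  1.1]
[-1.4 -0.8  3.5] wz 0.0 yaw -12.49
```

Call:
jog_arm(
  targets=[0, 0, 0, 0, 0, 0, 0.03, 0, 0, 0, 0, 0, 0, 0.022, 0, 0, 0, 0, 0, 0, 0.01, 0, 0, 0, 0, 0, 0, 0.01, 0, 0, 0, 0, 0, 0, 0.01, 0, 0, 0, 0, 0, 0, 0.01, 0, 0, 0, 0, 0, 0, 0.01],
  force=40,
)

```text
time_s: 12.45
eef_pos: [503.5, -220.7, 66.4]
eef_rot: [0.001, 0.994, -0.109, 0.001]
contact_force: [-0.1, 0.8, 6.3]
grip_width: 14.6
```

Run:
```python
from h import *
np.set_printoptions(precision=1,suppress=True)
o=observe();print(o['eef_pos'],o['contact_force'],o['grip_width'],o['ft_torque']);shift(502.3,-219.8,63,-12.5)
```

```text
[ 503.5 -220.7   66.4] [-0.1  0.8  6.3] 14.563245128251546 [ 0.1  0.1 -0. ]
[-1.3 -0.7  3.4] wz -0.0 yaw -12.5
```

Call:
jog_arm(
  targets=[0, 0, -0.002, 0, 0, 0, 0.01, 0, 0, -0.008, 0, 0, 0, 0.01, 0, 0, -0.016, 0, 0, 0, 0.01, 0, 0, -0.03, 0, 0, 0, 0.01, 0, 0, -0.045, 0, 0, 0, 0.01, 0, 0, -0.06, 0, 0, 0, 0.01, 0, 0, -0.08, 0, 0, 0, 0.01, 0, 0, -0.085, 0, 0, 0, 0.01, 0, 0, -0.085, 0, 0, 0, 0.01, 0, 0, -0.085, 0, 0, 0, 0.01],
)

```text
time_s: 13.28
eef_pos: [502.1, -219.9, 149.6]
eef_rot: [-0.0, 0.994, -0.109, -0.0]
contact_force: [-1.1, -0.4, -0.8]
grip_width: 14.7
```

Run:
```python
from h import *
np.set_printoptions(precision=1,suppress=True)
o=observe();print(o['eef_pos'],o['contact_force'],o['grip_width'])
shift(510.6,231.3,150,-12.5);shift(510.6,231.3,150,85.3)
t,_=snap('top','t8');im,_=snap('scene','s8')
p=proj('scene',o['eef_pos']-[0,0,54.4]);q=proj('scene',o['eef_pos']);print('pred tip',p,'tcp',q)
x,y=int(p[0]),int(p[1]);print(x,y)
cv2.imwrite('pics/c8.png',cv2.resize(im[y-50:y+50,x-40:x+40],None,fx=6,fy=6,interpolation=cv2.INTER_CUBIC))
# bore in top image: darkest spot centroid on the lug
for k in('top0','t8'):
    g=cv2.cvtColor(cv2.imread(f'pics/{k}.png'),cv2.COLOR_BGR2GRAY).astype(float)[211:219,170:178]
    w=np.clip(np.median(g)-8-g,0,None);v,u=np.mgrid[211:219,170:178]
    uv=((u*w).sum()/w.sum(),(v*w).sum()/w.sum());print(k,uv,ray('top',*uv,51))
```

```text
[ 502.1 -219.9  149.6] [-1.1 -0.4 -0.8] 14.675743514816212
[ -89.4 -442.3   -0.3] wz -0.0 yaw -12.5
[ -89.4 -442.3   -0.3] wz -1.707 yaw -12.5
pred tip [164.5 162.6] tcp [161.4 143. ]
164 162
top0 (np.float64(174.02249488752557), np.float64(214.87116564417178)) [509.  231.9]
t8 (np.float64(174.00730593607307), np.float64(214.8648401826484)) [509.  231.9]
```

View pics/c8.png

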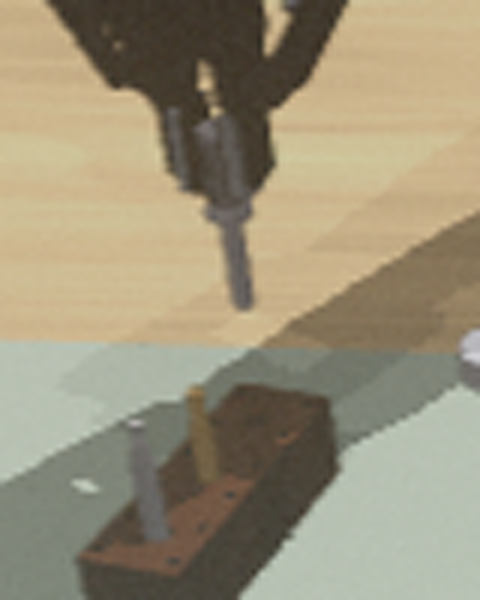

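The pin hangs straight: tip seen at about (164.6,162.9), predicted at (164.5,162.6). Carrying it over the bracket.

Call:
jog_arm(
  targets=[-0.004, -0.02, 0, 0, 0, 0, 0.01, -0.011, -0.055, 0, 0, 0, 0, 0.01, -0.019, -0.094, 0, 0, 0, 0, 0.01, -0.027, -0.133, 0, 0, 0, 0, 0.01, -0.035, -0.172, 0, 0, 0, 0, 0.01, -0.043, -0.212, 0, 0, 0, 0, 0.01, -0.051, -0.252, 0, 0, 0, 0, 0.01, -0.059, -0.292, 0, 0, 0, 0, 0.01, -0.067, -0.332, 0, 0, 0, 0, 0.01, -0.075, -0.37, 0, 0, 0, 0, 0.01, -0.082, -0.405, 0, 0, 0, 0, 0.01, -0.087, -0.43, 0, 0, 0, 0, 0.01, -0.0894, -0.4423, 0, 0, 0, 0, 0.01, -0.0894, -0.4423, 0, 0, 0, 0, 0.01, -0.0894, -0.4423, 0, 0, 0, 0, 0.01, -0.0894, -0.4423, 0, 0, 0, 0, 0.01, -0.0894, -0.4423, 0, 0, 0, 0, 0.01, -0.0894, -0.4423, 0, 0, 0, 0, 0.01],
)

```text
time_s: 14.88
eef_pos: [511.1, 229.7, 149.7]
eef_rot: [0.0, 0.994, -0.11, -0.0]
contact_force: [-0.7, -0.5, -0.2]
grip_width: 14.6
```

Run:
```python
from h import *
np.set_printoptions(precision=2,suppress=True)
o=observe();print(o['eef_pos'],o['contact_force'],o['grip_width'],o['eef_rot'])
shift(510.6,231.3,110,-12.5)
```

```text
[511.07 229.68 149.71] [-0.68 -0.5  -0.15] 14.61585891052319 [ 0.    0.99 -0.11 -0.  ]
[-0.8 -1.5 39.7] wz -0.002 yaw -12.62
```

Call:
jog_arm(
  targets=[-0.0008, -0.0015, 0.015, 0, 0, 0, 0.01, -0.0008, -0.0015, 0.03, 0, 0, 0, 0.01, -0.0008, -0.0015, 0.04, 0, 0, 0, 0.01, -0.0008, -0.0015, 0.04, 0, 0, 0, 0.01, -0.0008, -0.0015, 0.04, 0, 0, 0, 0.01, -0.0008, -0.0015, 0.04, 0, 0, 0, 0.01],
)

```text
time_s: 15.38
eef_pos: [511.0, 232.5, 110.5]
eef_rot: [-0.0, 0.994, -0.109, 0.001]
contact_force: [0.5, 0.1, -1.4]
grip_width: 14.8
```

Run:
```python
from h import *
np.set_printoptions(precision=2,suppress=True)
o=observe();print(o['eef_pos'],o['contact_force'],o['ft_torque'])
shift(510.6,231.3,100,-12.5)
im,_=snap('scene','s9');p=proj('scene',o['eef_pos']-[0,0,54.4]);print(p,proj('scene',[510.6,231.3,51]))
x,y=p.astype(int)
cv2.imwrite('pics/c9.png',cv2.resize(im[y-40:y+30,x-40:x+40],None,fx=8,fy=8,interpolation=cv2.INTER_CUBIC));print(x,y)
```

```text
[511.02 232.51 110.54] [ 0.45  0.09 -1.39] [ 0.01  0.02 -0.01]
[-0.2  1.3 10.5] wz -0.001 yaw -12.53
[346.7  183.42] [345.93 185.06]
346 183
```

View pics/c9.png

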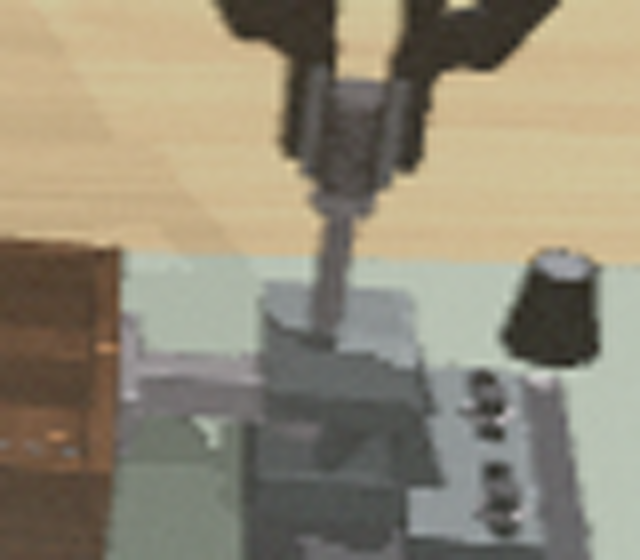

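The pin tip at (327,338) is right over the lug bore, perhaps 1–3 mm too far from the tray. Correcting by 2 mm and feeling down.

Call:
jog_arm(
  targets=[-0.0002, 0.002, 0, 0, 0, 0, 0.01, -0.0002, 0.002, 0.003, 0, 0, 0, 0.01, -0.0002, 0.002, 0.0045, 0, 0, 0, 0.01, -0.0002, 0.002, 0.006, 0, 0, 0, 0.01, -0.0002, 0.002, 0.0075, 0, 0, 0, 0.01, -0.0002, 0.002, 0.0085, 0, 0, 0, 0.01, -0.0002, 0.002, 0.0085, 0, 0, 0, 0.01],
)

```text
time_s: 16.02
eef_pos: [509.9, 230.8, 101.1]
eef_rot: [-0.0, 0.994, -0.109, 0.0]
contact_force: [0.4, -0.4, -1.4]
grip_width: 14.6
```

```bash
cat >> h.py <<'E'
def st2():
    o=observe();print(np.round(o['eef_pos'],2),'F',np.round(o['contact_force'],1),'T',np.round(o['ft_torque'],2),'t',o['time_s'],'tip',round(o['eef_pos'][2]-54.4,1))
E
python3 -c "
from h import *
st2()"
```

```text
[509.88 230.83 101.12] F [ 0.4 -0.4 -1.4] T [ 0.07 -0.14  0.05] t 16.0167 tip 46.7
```

The tip is 4 mm inside the upper bore with no force. Continuing down gently.

Call:
jog_arm(
  targets=[0, 0, 0.002, 0, 0, 0, 0.01, 0, 0, 0.004, 0, 0, 0, 0.01, 0, 0, 0.006, 0, 0, 0, 0.01, 0, 0, 0.0075, 0, 0, 0, 0.01, 0, 0, 0.009, 0, 0, 0, 0.01, 0, 0, 0.0105, 0, 0, 0, 0.01, 0, 0, 0.0105, 0, 0, 0, 0.01],
)

```text
time_s: 16.6
eef_pos: [509.8, 230.8, 90.5]
eef_rot: [-0.0, 0.994, -0.109, 0.0]
contact_force: [1.5, 0.6, -0.2]
grip_width: 14.4
```

```bash
python3 -c "
from h import *
st2()"
```

```text
[509.83 230.78  90.53] F [ 1.5  0.6 -0.2] T [ 0.08 -0.22  0.  ] t 16.6 tip 36.1
```

Call:
jog_arm(
  targets=[0.0005, 0, 0.002, 0, 0, 0, 0.01, 0.0005, 0, 0.004, 0, 0, 0, 0.01, 0.0005, 0, 0.006, 0, 0, 0, 0.01, 0.0005, 0, 0.008, 0, 0, 0, 0.01, 0.0005, 0, 0.01, 0, 0, 0, 0.01, 0.0005, 0, 0.012, 0, 0, 0, 0.01, 0.0005, 0, 0.014, 0, 0, 0, 0.01, 0.0005, 0, 0.014, 0, 0, 0, 0.01],
)

```text
time_s: 17.27
eef_pos: [510.1, 230.6, 76.3]
eef_rot: [0.0, 0.994, -0.109, -0.0]
contact_force: [0.4, -0.8, -1.5]
grip_width: 14.3
```

```bash
python3 -c "
from h import *
st2()"
```

```text
[510.08 230.62  76.26] F [ 0.4 -0.8 -1.5] T [ 0.06 -0.07 -0.03] t 17.2667 tip 21.9
```

Call:
jog_arm(
  targets=[0, 0, 0.0015, 0, 0, 0, 0.01, 0, 0, 0.003, 0, 0, 0, 0.01, 0, 0, 0.0045, 0, 0, 0, 0.01, 0, 0, 0.006, 0, 0, 0, 0.01, 0, 0, 0.0075, 0, 0, 0, 0.01, 0, 0, 0.009, 0, 0, 0, 0.01, 0, 0, 0.0105, 0, 0, 0, 0.01, 0, 0, 0.0105, 0, 0, 0, 0.01],
)

```text
time_s: 17.93
eef_pos: [510.2, 230.7, 66.0]
eef_rot: [0.0, 0.994, -0.109, -0.0]
contact_force: [0.3, 0.3, -1.8]
grip_width: 15.0
```

```bash
python3 -c "
from h import *
st2()"
```

```text
[510.16 230.66  65.96] F [ 0.3  0.3 -1.8] T [ 0.04 -0.06  0.  ] t 17.9333 tip 11.6
```

Through all three bores. Now to the collar stop.

Call:
jog_arm(
  targets=[0, 0, 0.001, 0, 0, 0, 0.01, 0, 0, 0.002, 0, 0, 0, 0.01, 0, 0, 0.003, 0, 0, 0, 0.01, 0, 0, 0.004, 0, 0, 0, 0.01, 0, 0, 0.005, 0, 0, 0, 0.01, 0, 0, 0.005, 0, 0, 0, 0.01],
)

```text
time_s: 18.43
eef_pos: [510.4, 230.7, 62.5]
eef_rot: [0.0, 0.994, -0.109, -0.0]
contact_force: [-2.9, -1.3, 5.1]
grip_width: 14.2
```

```bash
python3 -c "
from h import *
st2()"
```

```text
[510.42 230.67  62.48] F [-2.9 -1.3  5.1] T [-0.22  0.5  -0.03] t 18.4333 tip 8.1
```

Collar home (tip 8.1 mm, 5 N upward). Releasing and rising.

Call:
jog_arm(
  targets=[0, 0, 0, 0, 0, 0, 0.018, 0, 0, 0, 0, 0, 0, 0.025, 0, 0, 0, 0, 0, 0, 0.045, 0, 0, 0, 0, 0, 0, 0.05, 0, 0, 0, 0, 0, 0, 0.05, 0, 0, 0, 0, 0, 0, 0.05, 0, 0, -0.015, 0, 0, 0, 0.05, 0, 0, -0.045, 0, 0, 0, 0.05, 0, 0, -0.085, 0, 0, 0, 0.05, 0, 0, -0.12, 0, 0, 0, 0.05, 0, 0.06, -0.15, 0, 0, 0, 0.05, 0, 0.1, -0.17, 0, 0, 0, 0.05, 0, 0.14, -0.17, 0, 0, 0, 0.05, 0, 0.18, -0.17, 0, 0, 0, 0.05, 0, 0.18, -0.17, 0, 0, 0, 0.05],
)

```text
time_s: 19.68
eef_pos: [470.9, 52.2, 232.6]
eef_rot: [0.001, 0.994, -0.11, 0.001]
contact_force: [0.8, -0.2, -0.8]
grip_width: 50.0
```

Run:
```python
from h import *
st2();im,_=snap('scene','s10');t,d=snap('top','t10')
print('pin top px expect',proj('scene',[510.4,230.7,90]),'collar',proj('scene',[510.4,230.7,55]))
a=cv2.resize(im[150:220,260:385],None,fx=6,fy=6,interpolation=cv2.INTER_CUBIC)
b=cv2.resize(t[185:245,140:265],None,fx=2.8,fy=2.8,interpolation=cv2.INTER_CUBIC)
c=np.zeros((600,750,3),np.uint8);c[:420]=a;c[425:593,:350]=b
e=cv2.resize(t[60:280,100:440],(270,175));c[425:600,360:630]=e;cv2.imwrite('pics/c10.png',c)
```

```text
[470.85  52.19 232.57] F [ 0.8 -0.2 -0.8] T [-0.04 -0.02 -0.02] t 19.6833 tip 178.2
pin top px expect [347.62506867 171.48228933] collar [345.86895012 183.64662052]
```

View pics/c10.png

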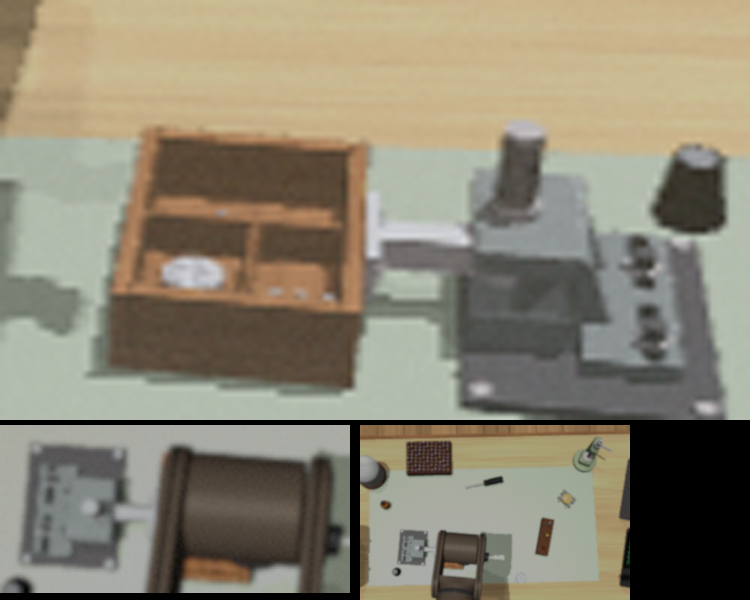

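The pin's top is at about (347.2,171.5), where the home position predicts (347.6,171.5). The collar sits on the lug, the tray is flat, and the other tools are in place. Handing in.

```bash
python3 -c "
from rig import *
print(job_done())"
```

```text
the job is handed in; nothing more can be done
None
```

The tray is hung on its bracket with the pin fully home. I handed the job in at about 20 s of the 61 s allowed.

- **Finding the head:** I gripped the neck and touched the saddle three times at 6–10 N. The depths fitted the 0.58 slope, and the knuckle then bedded at 232.2 mm along the bracket's axis, against 232.3 mm predicted.
- **The pin:** I lifted it from the block hole nearest the robot and threaded it through upper lug, knuckle and lower lug with under about 2 N. It stopped with its tip at 8.1 mm (home is 8) and 5 N upward on the tool.
- **Force readings:** the highest I read was about 11 N. I read it only at the end of each move, so peaks in between were not seen.
- **Last check:** after letting go, the camera showed the pin's top within half a pixel of its home position, the tray flat and straight, and the other tools looking undisturbed. The arm was clear of everything.
- **What disagreed:** the two cameras differed by 2–4 mm on the bore's y position, so I took a middle value and confirmed it by feel.

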